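# Clip the sample tube into the free place of the tube mixer

## Task

Take the wide capped tube from the foam tray and press it down past the sprung jaw into whichever clip of the tube mixer is still empty, until it is fully home in the fork with the jaw closed over it and then let go. It should lie centred in the clip and the same way round as the tube already in the mixer, cap away from the mixer's raised housing. Leave that tube, the thin tube and the other things on the bench where they are.

Things in the scene. Friction and masses are not known exactly. Their poses are not given: they have to be found in the camera images.
- tube: The wide tube to be moved: pale, 28 mm in diameter, body 140 mm long lying level along its own x, domed end (tip at x = +84 mm), screw cap 34 mm wide from x = -70 to -92 mm; about 90 g. Origin on its axis at mid body (the grasp point). It starts in one of the tray's two V rests, axis 45 mm above the bench, x along the tray's x.
- tube_cap (a point): Centre of the outer face of the wide tube's cap (x = -92 mm on its axis).
- tube_in: A tube just like the wide one, already seated in one of the mixer's two clips at the start. Same origin and axes.
- thin_tube: A thinner tube (17 mm in diameter, 130 mm body, 21 mm cap) lying in the other V rest of the tray, 84 mm beside the wide one; not needed. Origin on its axis at mid body.
- tray: Dark grey foam tray, fixed, 210 x 170 x 12 mm, origin at the centre of its underside. Two V rests along its x, at y = +42 and -42 mm; each is a pair of V blocks (at x = +45 and -45 mm, 14 mm thick, 46 mm wide, 44 mm high) with nothing between x = -38 and +38 mm above the 12 mm base.
- mixer: Tube mixer, fixed: white, deck 45 mm above the bench (215 mm in x, 240 mm in y, origin on the bench under the deck's centre), raised housing 80 mm high across its +x end (x 108 to 182 mm). Two like fork clips on the deck along its x, at y = +60 mm (left) and -60 mm (right). A tube pushed down meets the jaw's rollers 26 mm above its seat; it takes some 10 N to pass.
- seat_left (a point): Left clip: where a tube's origin lies when fully home, 95 mm above the bench. Axes as the mixer's (x to the housing). Two fixed forks at x = +43 and -43 mm, 10 mm thick, 30 mm wide inside; prongs on the -y side reach 24 mm above the axis. Between them (x -38 to +38 mm) the space beside and below the axis is free to 14 mm above the deck.
- seat_right (a point): The same for the right clip.
- jaw_left (a joint): Left clip's sprung jaw (rad): 0 closed, about 0.08 while a tube passes, opens to +y. Hinged low on the +y side, with two upright arms at x = +55 and -55 mm (tips 27 mm above the seat point, 33 mm to its +y side) whose black rollers reach over the tube.
- jaw_right (a joint): The same for the right clip.
- bottle: Small amber bottle, 56 mm in diameter, 120 mm tall, standing beyond the tray; bystander. Origin under its base.
- beaker: White plastic beaker, 68 mm wide, 80 mm tall, standing between and beyond the tray and the mixer; bystander. Origin under its base.
- marker: Black marker, 130 mm long, 15 mm thick, lying in front of the mixer; bystander.
Mind the look-alikes: they are no part of the job. What is shaped like the tube but pink is not meant.

How it is judged (in metres and radians):
At the end, for the whole second after the job is handed in: Wide tube in the clip that was empty: within 10 mm of the seat along the clip, 3 mm across and in height, axis within 0.06 rad, cap away from the housing; both jaws under 0.04 rad; tube released and still; the tube already in the mixer within 10 mm of its start (((x of tube in the frame of seat_left between -0.01 and 0.01 m and y of tube in the frame of seat_left between -0.003 and 0.003 m and z of tube in the frame of seat_left between -0.003 and 0.003 m and angle between the x axis of tube and the x axis of seat_left, either way round below 0.06 rad and x of tube_cap in the frame of seat_left below 0 m) or (x of tube in the frame of seat_right between -0.01 and 0.01 m and y of tube in the frame of seat_right between -0.003 and 0.003 m and z of tube in the frame of seat_right between -0.003 and 0.003 m and angle between the x axis of tube and the x axis of seat_right, either way round below 0.06 rad and x of tube_cap in the frame of seat_right below 0 m)) and value of joint each of jaw_left, jaw_right below 0.04 rad and linear speed of tube below 0.02 m/s and distance of tube_in from where it was at the start of the episode below 0.01 m and contact force between the fingers and tube below 0.1 N); the robot touches nothing.
It fails at once if the tube already in the mixer is moved by more than 15 mm (distance of tube_in from where it was at the start of the episode above 0.015 m).
It fails at once if the thin tube is moved by more than 30 mm (distance of thin_tube from where it was at the start of the episode above 0.03 m).
It fails at once if the bottle, the beaker or the marker is moved by more than 40 mm (distance of any of bottle, beaker, marker from where it was at the start of the episode above 0.04 m).
It also fails if it takes over 40 s, if anything falls off the work surface, if the arm or the gripper's body presses on something with over 40 N, if the wrist force passes 120 N, or if a joint passes its speed limit or range.

## Robot

A 6-joint arm with a two-finger parallel gripper is mounted at the origin on the work surface. World frame = base frame: x ahead of the robot, y to its left, z up, the work surface at z = 0. Lengths are in mm, angles in rad, forces in N, time in s.
With the tool pointing down it reaches from about 350 to 925 mm from the base axis. Payload 6.4 kg.
Tool frame: the origin (TCP) lies midway between the tips of the shut fingers; the grasp point (between the pads) lies 19 mm behind it; z points along the fingers, y is the line along which they close (so a half turn about z gives the same grasp; the last joint's range is limited). The gripper opens to 94 mm and grips with 3 to 60 N. Pads are 16 mm wide; open, the fingers measure 119 mm over their backs; the gripper's body (75 mm by 177 mm) begins 78 mm behind the grasp point.
Start: joints at [0.929, 0.245, 1.558, -0, 1.339, -0.174], TCP at [293.099, 580.178, 205.455] pointing down, gripper open.
Joint ranges: [-3.13, 3.13], [-1.02, 2.26], [0.13, 2.54], [-0.95, 4.09], [0.21, 2.88], [-2.74, 2.74]. Speed limits (rad/s): [2.57, 2.57, 3.14, 3.14, 3.14, 3.14].

## Interface

Orientations are given as a rotation vector (axis times angle).
In Python, from workcell import robot, viewer, workorder gives the robot as it stands.
- The arm moves only by the shell command python3 -m inch 'ROWS' [FORCE]. ROWS is JSON, a list of rows, each a list of 3 entries, a list of its own where there are three numbers: the closure, from 0 (fully open) to 1 (shut), then the shift along the tool's x, y, z in m, then the turn, a rotation vector about the tool's x, y, z in rad. A call has 1 to 20 rows; each row shifts and turns the commanded pose from where the row before left it, along the tool's axes as they then stand; what a row does not reach is not made up. A row lasts 1/10 s, in which the tool goes at most 50 mm and 8.59 degrees, less where a joint would pass 70% of its speed; a pose out of reach is approached as far as the arm can. A call with a gripper value outside its range is refused whole. The fingers move at their own pace and stop on an object; FORCE is the grip in N (left out, the last holds). Time passes only in rows, so rows that do not move let the fingers close. It gives the time, the measured TCP pose, the force, the opening and the grip force at its end, in the units of the state.
- robot.get_state(): the state, without advancing time (a new reading comes with each control period).
- viewer.camera(name): name is "side" or "top" or "wrist"; returns a dict with "color" (384x512x3 uint8, blue, green, red), "fx", "fy", "cx", "cy" (pixels), "dist_coeffs" ([k1, k2, p1, p2, k3] as OpenCV has them; the pictures are not rectified), "cam_to_world" (4x4, takes a point from camera to world coordinates). Camera axes: x right, y up, looking along -z (the intrinsics and any distortion apply to the point x, -y, -z); pixel columns grow to the right and rows downward; lengths in mm; the calibration is good to about 2 mm. A picture is of the moment at which its call begins. There is no depth.
- workorder.close_job(): hands the job in; it is judged then, once.
The state is a dict: "t": time; "q": joint angles; "joint_velocities": joint speeds; "joint_torque": joint torques, N m; "ee_pos": TCP position; "tcp_rot": TCP orientation; "force": force on the tool from outside, world axes, zero at the start; "ft_torque": the same for the moment, N m; "gripper_width": finger opening in mm; "gripper_force": force on a finger pad.
Only numpy, scipy, OpenCV 4.12 (cv2) and the standard library are available. Lean on these libraries where they do the work, as an engineer would, in place of code of your own. Each camera call takes 0.05 s, during which the arm holds its last target. There are 200 camera calls.

## Working session

There is one attempt and no reset: what is moved stays moved. The work goes in short steps, Python scripts to look and compute and a shell command to move; the robot and the scene stay as the last step left them, time stands still between calls to the robot, and variables do not carry over. Pictures are saved under pics/ and viewed, at most 10 in all, crops included, and the job is handed in when it is done.

```bash
mkdir -p pics; ls
cat > h.py <<'E'
import numpy as np, cv2
from scipy.spatial.transform import Rotation as R
from workcell import robot, viewer, workorder
def K(c): return np.array([[c["fx"],0,c["cx"]],[0,c["fy"],c["cy"]],[0,0,1.]])
def ray(c,uv):
    p=cv2.undistortPoints(np.array(uv,float).reshape(-1,1,2),K(c),np.array(c["dist_coeffs"],float)).reshape(-1,2)
    M=np.array(c["cam_to_world"]); d=np.c_[p[:,0],-p[:,1],-np.ones(len(p))]@M[:3,:3].T
    return M[:3,3],d
def onz(c,uv,z):
    o,d=ray(c,uv); z=np.broadcast_to(z,len(d)); return o+d*((z-o[2])/d[:,2])[:,None]
def proj(c,P):
    M=np.linalg.inv(np.array(c["cam_to_world"])); q=np.atleast_2d(P)@M[:3,:3].T+M[:3,3]
    q=q*[1,-1,-1]; return cv2.projectPoints(q,np.zeros(3),np.zeros(3),K(c),np.array(c["dist_coeffs"],float))[0].reshape(-1,2)
E
python3 - <<'E'
from h import *
ims=[]
for n in("top","side"):
    c=viewer.camera(n); cv2.imwrite(f"pics/{n}0.png",c["color"]); print(n,c["fx"],c["dist_coeffs"],np.round(c["cam_to_world"],2).tolist())
    cv2.imwrite(f"pics/{n}0b.png",cv2.resize(c["color"],(800,600),interpolation=cv2.INTER_CUBIC))
print(robot.get_state())
E
```

```text
pics
top 409.26823849975983 [0.03212196 0.         0.         0.         0.        ] [[-0.02, 0.99, -0.16, 369.23], [-1.0, -0.02, -0.01, -54.23], [-0.01, 0.16, 0.99, 1135.34], [0.0, 0.0, 0.0, 1.0]]
side 411.1922858471777 [-0.11421866  0.          0.          0.          0.        ] [[0.81, 0.38, -0.45, -3.25], [-0.59, 0.51, -0.63, -838.3], [-0.01, 0.77, 0.63, 871.25], [0.0, 0.0, 0.0, 1.0]]
{'t': 0.1, 'q': array([ 9.28913807e-01,  2.45730578e-01,  1.55886066e+00,  4.03333430e-06,
        1.33872348e+00, -1.74078886e-01]), 'joint_velocities': array([-0.00036067, -0.00097364, -0.00182346,  0.00252779, -0.00112238,
        0.00092182]), 'joint_torque': array([-6.46394037e-04, -4.16908157e+01, -3.15528452e+01,  6.87316968e-02,
        3.09083203e-02, -7.10767449e-05]), 'ee_pos': array([292.75864378, 579.73860535, 204.48120448]), 'tcp_rot': array([-7.27984156e-01, -3.05537595e+00,  2.48001854e-03]), 'force': array([ 0.62647818, -0.51441861, -0.84921817]), 'ft_torque': array([-0.05992391, -0.0707844 , -0.03246068]), 'gripper_force': 0.0, 'gripper_width': 94.1182685632442}
```

View pics/top0b.png

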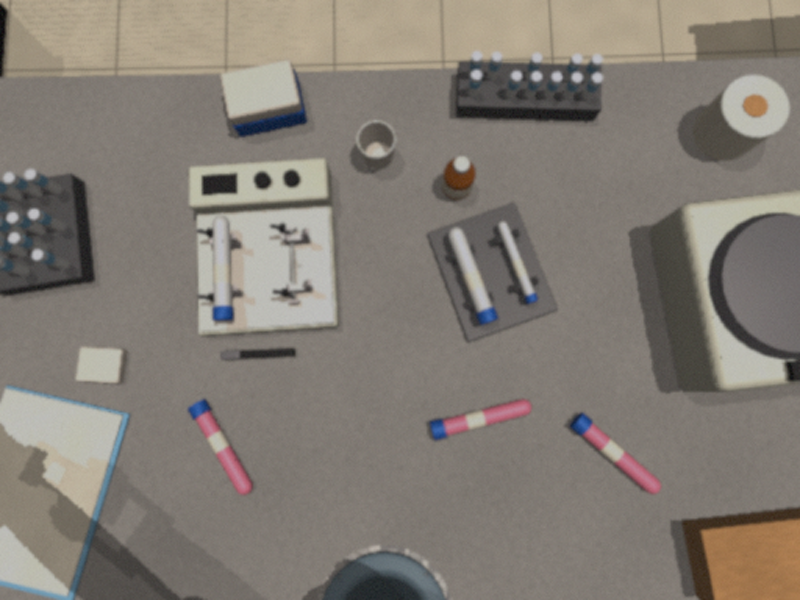

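View pics/side0b.png

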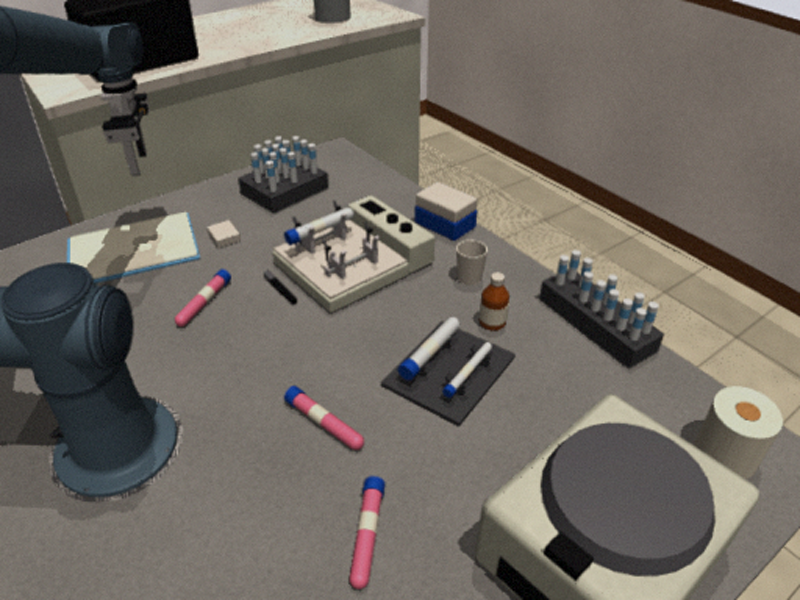

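The top view (800x600) shows the mixer at (265,265) with its left clip filled, so the right clip (291,265) is empty. The wide tube lies in the tray at (471,275) with its blue cap (486,315) toward the robot. The side view agrees. Caps point the same way relative to -x, so only a small turn is needed.

Run:
```python
from h import *
from scipy.optimize import least_squares
for n in("top","side"):
    c=viewer.camera(n); im=c["color"]; hsv=cv2.cvtColor(im,cv2.COLOR_BGR2HSV)
    blue=cv2.inRange(hsv,(105,140,50),(130,255,255))
    k,l,s,ce=cv2.connectedComponentsWithStats(blue)
    for i in range(1,k):
        if s[i,4]>25:
            print(n,"blue",ce[i].round(1),s[i,4],[onz(c,[ce[i]],z)[0].round(1)[:2] for z in(45,95)])
    pale=cv2.inRange(hsv,(0,0,130),(179,70,255))
    k,l,s,ce=cv2.connectedComponentsWithStats(pale)
    for i in range(1,k):
        if 150<s[i,4]<9000:
            pts=cv2.findContours((l==i).astype(np.uint8),cv2.RETR_EXTERNAL,cv2.CHAIN_APPROX_NONE)[0][0]
            r=cv2.minAreaRect(pts)
            print(n,"pale",ce[i].round(1),s[i,4],np.round(r[1],1),round(r[2],1),cv2.boxPoints(r).round(1).tolist())
    print([x.round(1).tolist() for x in proj(c,[[500,300,45]])])
    if n=="top":
        crop=im[95:225,110:230]; cv2.imwrite("pics/mix.png",cv2.resize(crop,None,fx=4.5,fy=4.5,interpolation=cv2.INTER_CUBIC))
```

```text
top blue [173.   78.8] 287 [array([849.9, 187.6]), array([827.9, 176.5])]
top blue [142.1 200.3] 82 [array([507.6, 266.7]), array([501.3, 252. ])]
top blue [311.3 202.1] 76 [array([ 492.1, -186.5]), array([ 486.5, -180.4])]
top blue [126.8 261.2] 76 [array([348.1, 302.7]), array([349. , 286.3])]
top blue [371.5 270.8] 94 [array([ 309.8, -333.9]), array([ 312.5, -321.1])]
top blue [279.7 274.5] 78 [array([305. , -96.3]), array([307.9, -94.4])]
top pale [486.5  64.8] 1642 [55. 49.] 90.0 [[462.0, 38.0], [511.0, 38.0], [511.0, 93.0], [462.0, 93.0]]
top pale [374.5  98.2] 2398 [ 58.6 130.7] 84.5 [[312.3999938964844, 79.30000305175781], [442.3999938964844, 66.69999694824219], [448.0, 125.0999984741211], [318.0, 137.60000610351562]]
top pale [469.9 176. ] 3405 [147.   74.7] 84.0 [[434.20001220703125, 104.5999984741211], [508.5, 96.80000305175781], [523.7999877929688, 243.0], [449.6000061035156, 250.8000030517578]]
top pale [169.5 172.1] 6347 [77. 99.] 86.2 [[113.0999984741211, 137.8000030517578], [211.8000030517578, 131.1999969482422], [216.89999389648438, 208.10000610351562], [118.19999694
[... 4138 characters left out ...]
 [260.3999938964844, 191.1999969482422], [174.5, 192.60000610351562]]
side pale [278.5 217.3] 327 [ 8.5 38.9] 45.0 [[262.0, 228.0], [289.5, 200.5], [295.5, 206.5], [268.0, 234.0]]
side pale [300.9 233.3] 190 [ 5.5 36.1] 40.6 [[287.5, 244.6999969482422], [311.0, 217.3000030517578], [315.20001220703125, 220.89999389648438], [291.70001220703125, 248.3000030517578]]
side pale [398.5 326.9] 5114 [138.8 120.7] 36.7 [[304.8999938964844, 328.6000061035156], [376.8999938964844, 231.8000030517578], [488.20001220703125, 314.6000061035156], [416.20001220703125, 411.3999938964844]]
side pale [497.8 368.1] 929 [45. 39.] 90.0 [[472.0, 338.0], [511.0, 338.0], [511.0, 383.0], [472.0, 383.0]]
[[181.3, 157.2]]
```

View pics/mix.png

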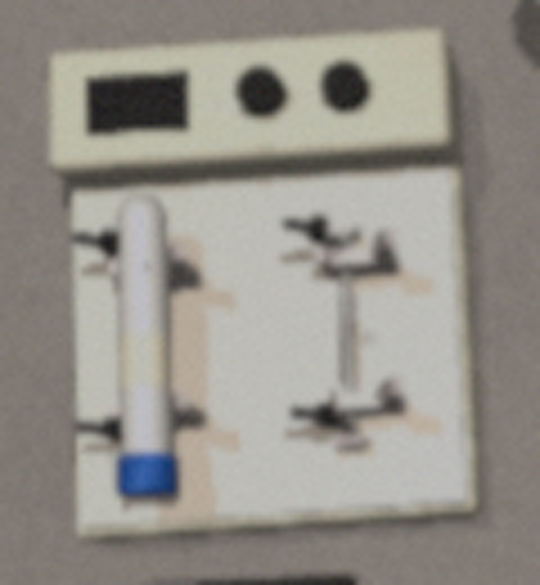

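The crop shows the tube in the left clip (x 122–170, cap at (148,475)), the empty right fork at about (348,330), the housing's top edge from (52,55) to (443,30) and the deck's right edge at x 460–475.

Run:
```python
from h import *
im=cv2.imread("pics/top0.png"); c=viewer.camera("top")
f=cv2.GaussianBlur(im,(0,0),.8).astype(float)
def axis(m,z,nm):
    p=np.argwhere(m)[:,::-1].astype(float); P=onz(c,p,z)[:,:2]; mu=P.mean(0); v=np.linalg.svd(P-mu,full_matrices=False)[2][0]; v*=np.sign(v[0]); s=(P-mu)@v; w=(P-mu)@[-v[1],v[0]]
    print(nm,len(p),"c",mu.round(1),"ang",np.degrees(np.arctan2(v[1],v[0])).round(2),"ext",s.min().round(1),s.max().round(1),"w",w.min().round(1),w.max().round(1), "from tip:",(mu+v*(s.max()-84)).round(1),"from min:",(mu+v*(s.min()+92)).round(1)); 
hsv=cv2.cvtColor(im,cv2.COLOR_BGR2HSV)
pale=cv2.inRange(hsv,(0,0,120),(179,75,255))|cv2.inRange(hsv,(105,140,40),(130,255,255))
pale=cv2.morphologyEx(pale,cv2.MORPH_CLOSE,np.ones((3,3)))
k,l=cv2.connectedComponents(pale); axis(l==l[172,300],45,"tube"); 
# tube_in: bluish relative to deck, inside a window
d=f[:,:,0]-f[:,:,2]; print("B-R tube",d[150,141],"deck",d[170,165])
m=np.zeros(d.shape,bool); m[136:207,132:152]=d[136:207,132:152]>(np.median(d[145:180,140:144])+np.median(d[150:190,160:172]))/2
k,l=cv2.connectedComponents(m.astype(np.uint8)); lab=l[155,142]; axis(l==lab,95,"tube_in")
cr=lambda *p: np.array(p)/4.5+[110,95]-.39
def show(n,a,b,z):
    P=onz(c,np.array([cr(*a),cr(*b)]),z)[:,:2]; v=P[1]-P[0]; print(n,P.round(1).tolist(),np.linalg.norm(v).round(1),np.degrees(np.arctan2(v[1],v[0])).round(2))
show("housing back",(443,30),(52,55),80); show("housing front",(450,145),(52,170),80)
show("deck right",(475,512),(460,165),45); show("deck left",(79,532),(72,190),45); show("deck front",(475,512),(79,532),45)
show("spine",(350,390),(345,270),59)
for r in (200,230,300,400,440): print(r,d[int(r/4.5+95),128:158].round().astype(int).tolist())
o=viewer.camera("wrist"); T=robot.get_state(); Rt=R.from_rotvec(T["tcp_rot"]).as_matrix(); print(Rt.round(3).tolist())
M=np.array(o["cam_to_world"]); print("wrist cam in tool",(Rt.T@(M[:3,3]-T["ee_pos"])).round(1),(Rt.T@M[:3,:3]).round(2).tolist(),o["fx"])
```

```text
tube 630 c [ 563.6 -164.3] ang 18.05 ext -83.8 90.8 w -14.8 16.2 from tip: [ 570.  -162.2] from min: [ 571.4 -161.7]
B-R tube 4.0 deck -8.0
tube_in 123 c [621.3 258.9] ang 3.64 ext -36.0 36.9 w -6.1 5.8 from tip: [574.3 255.9] from min: [677.3 262.5]
housing back [[768.2, 84.5], [758.0, 318.5]] 234.2 92.49
housing front [[696.7, 80.6], [686.9, 316.4]] 236.0 92.38
deck right [[481.2, 70.9], [694.7, 79.0]] 213.7 2.17
deck left [[474.9, 305.8], [684.5, 316.2]] 209.9 2.84
deck front [[481.2, 70.9], [474.9, 305.8]] 234.9 91.54
spine [[554.1, 143.1], [627.1, 146.5]] 73.1 2.67
200 [-12, -12, -12, -12, -12, -12, -12, -11, -11, -10, -8, -9, -8, -10, -10, -9, -9, -10, -11, -11, -11, -11, -10, -11, -10, -10, -9, -10, -10, -11]
230 [-7, -7, -8, -8, -7, -6, -6, -6, -7, -7, -3, 2, 4, 3, -1, -6, -8, -7, -9, -11, -13, -13, -13, -12, -11, -10, -9, -9, -9, -9]
300 [-10, -10, -9, -10, -10, -10, -10, -10, -9, -9, -7, -2, 3, 4, 1, -4, -8, -9, -10, -14, -21, -25, -26, -26, -27, -26, -26, -25, -25, -25]
400 [-11, -10, -10, -9, -9, -10, -10, -10, -9, -9, -8, -4, 1, 5, 3, -1, -6, -8, -9, -9, -12, -14, -16, -19, -22, -25, -26, -23, -15, -9]
440 [-11, -10, -9, -10, -9, -9, -9, -9, -8, -8, -7, -5, 1, 4, 5, 1, -4, -9, -9, -10, -15, -22, -26, -27, -26, -27, -27, -26, -25, -26]
[[-0.893, 0.451, -0.0], [0.451, 0.893, -0.0], [0.0, -0.001, -1.0]]
wrist cam in tool [  79.3   -0.3 -180. ] [[0.0, 0.96, 0.27], [1.0, -0.0, 0.0], [0.0, 0.27, -0.96]] 267.8218643112215
```

```bash
python3 -m inch '[[0.3,[-0.0323,-0.0299,0],[0,0,0]],[0.3,[-0.0323,-0.0299,0],[0,0,0]],[0.3,[-0.0323,-0.0299,0],[0,0,0]],[0.3,[-0.0323,-0.0299,0],[0,0,0]],[0.3,[-0.0323,-0.0299,0],[0,0,0]],[0.3,[-0.0323,-0.0299,0],[0,0,0]],[0.3,[-0.0323,-0.0299,0],[0,0,0]],[0.3,[-0.0323,-0.0299,0],[0,0,0]],[0.3,[-0.0323,-0.0299,0],[0,0,0]],[0.3,[-0.0323,-0.0299,0],[0,0,0]],[0.3,[-0.0323,-0.0299,0],[0,0,0]],[0.3,[-0.0323,-0.0299,0],[0,0,0]],[0.3,[-0.0323,-0.0299,0],[0,0,0]],[0.3,[-0.0323,-0.0299,0],[0,0,0]],[0.3,[-0.0323,-0.0299,0],[0,0,0]],[0.3,[-0.0323,-0.0299,0],[0,0,0]],[0.3,[-0.0323,-0.0299,0],[0,0,0]],[0.3,[-0.0323,-0.0299,0],[0,0,0]]]' 30
python3 -m inch '[[0.3,[0,0,0],[0,0,-0.131]],[0.3,[0,0,0],[0,0,-0.131]],[0.3,[0,0,0],[0,0,-0.131]],[0.3,[0,0,0],[0,0,-0.131]],[0.3,[0,0,0],[0,0,-0.131]],[0.3,[0,0,0],[0,0,-0.129]],[0.3,[0,0,0],[0,0,0]],[0.3,[0,0,0],[0,0,0]]]'
python3 - <<'E'
from h import *
c=viewer.camera("wrist"); im=c["color"]; cv2.imwrite("pics/w1.png",im)
s=robot.get_state(); Rt=R.from_rotvec(s["tcp_rot"]).as_matrix(); print(s["t"],s["ee_pos"],"toolx",np.degrees(np.arctan2(Rt[1,0],Rt[0,0])),Rt[:,2].round(3),s["q"].round(2))
for z in(45,): print("proj of est tube axis pts",proj(c,[[570.5+k*.951,-162+k*.31,45] for k in(-92,-70,0,84)]).round(0).tolist())
E
```

```text
t: 2.1
ee_pos: [569.7, -164.2, 205.5]
tcp_rot: [0.729, 3.056, 0.0]
force: [-0.0, -0.1, -0.2]
gripper_width: 65.7
gripper_force: 0.0
t: 2.9
ee_pos: [569.3, -162.3, 205.5]
tcp_rot: [-0.49, 3.103, 0.0]
force: [-0.5, -1.1, -0.0]
gripper_width: 65.9
gripper_force: 0.0
2.95 [ 569.31604046 -162.34609099  205.42089567] toolx -162.01277114361932 [-0.  0. -1.] [-0.47  0.11  1.71 -0.    1.32 -2.35]
proj of est tube axis pts [[255.0, 106.0], [255.0, 124.0], [255.0, 180.0], [255.0, 239.0]]
```

View pics/w1.png

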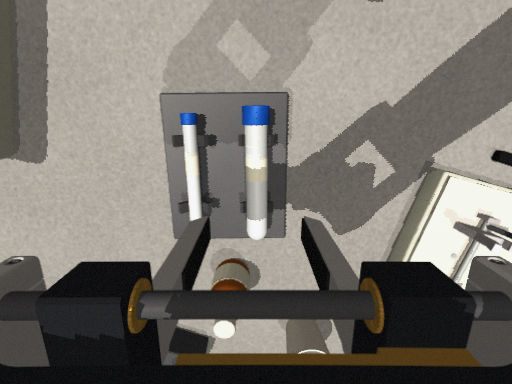

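The wrist view shows the wide tube at column 256, from the cap at row 106 to the tip at row 239. That matches the prediction within 1 px, so I can descend and grip.

```bash
python3 -m inch '[[0.3,[0,0,0.035],[0,0,0]],[0.3,[0,0,0.035],[0,0,0]],[0.3,[0,0,0.035],[0,0,0]],[0.3,[0,0,0.035],[0,0,0]],[0.3,[0,0,0.025],[0,0,0]],[0.3,[0,0,0.0145],[0,0,0]],[0.3,[0,0,0],[0,0,0]],[0.3,[0,0,0],[0,0,0]],[0.8,[0,0,0],[0,0,0]],[1,[0,0,0],[0,0,0]],[1,[0,0,0],[0,0,0]],[1,[0,0,0],[0,0,0]],[1,[0,0,0],[0,0,0]],[1,[0,0,0],[0,0,0]],[1,[0,0,0],[0,0,0]]]' 30
```

```text
t: 4.45
ee_pos: [569.1, -161.3, 26.1]
tcp_rot: [0.494, -3.102, -0.003]
force: [-1.5, 5.6, 4.1]
gripper_width: 27.4
gripper_force: 30.0
```

```bash
python3 -m inch '[[1,[0,0,-0.02],[0,0,0]],[1,[0,0,-0.035],[0,0,0]],[1,[0,0,-0.035],[0,0,0]],[1,[0,0,-0.035],[0,0,0]],[1,[0,0,-0.035],[0,0,0]],[1,[0,0,0],[0,0,0.135]],[1,[0,0,0],[0,0,0.135]],[1,[-0.005,0.039,0],[0,0,0]],[1,[-0.005,0.039,0],[0,0,0]],[1,[-0.005,0.039,0],[0,0,0]],[1,[-0.005,0.039,0],[0,0,0]],[1,[-0.005,0.039,0],[0,0,0]],[1,[-0.006,0.039,0],[0,0,0]],[1,[0,0,0],[0,0,0]],[1,[0,0,0],[0,0,0]],[1,[0,0,0],[0,0,0]]]'
python3 - <<'E'
from h import *
c=viewer.camera("wrist"); im=c["color"]; cv2.imwrite("pics/w2.png",cv2.resize(im,(800,600),interpolation=cv2.INTER_CUBIC))
np.savez("w2.npz",**{k:np.array(v) for k,v in c.items()})
s=robot.get_state(); Rt=R.from_rotvec(s["tcp_rot"]).as_matrix(); print(s["t"],s["ee_pos"],"toolx",np.degrees(np.arctan2(Rt[1,0],Rt[0,0])),Rt[:,2].round(3))
th=np.radians(2.5); u=np.array([np.cos(th),np.sin(th),0]); v=np.array([-u[1],u[0],0]); S=np.array([587.5,134.5,95])
for nm,p in(("seat",S),("fork-",S-43*u-20*v+[0,0,24]),("fork+",S+43*u-20*v+[0,0,24]),("jaw-",S-55*u+33*v+[0,0,27]),("jaw+",S+55*u+33*v+[0,0,27]),("deckcorner",S-107.5*u-60*v-[0,0,50]),("deckcornerL",S-107.5*u+180*v-[0,0,50])): print(nm,(proj(c,p)[0]*1.5625).round(0))
E
```

```text
t: 6.05
ee_pos: [589.5, 71.8, 185.7]
tcp_rot: [0.071, -3.141, 0.001]
force: [0.1, -0.1, -2.2]
gripper_width: 27.1
gripper_force: 30.0
6.1 [589.50470846  71.60509984 185.73972001] toolx -177.43228462073893 [-0. -0. -1.]
seat [492. 304.]
fork- [471. 246.]
fork+ [464. 379.]
jaw- [565. 226.]
jaw+ [546. 398.]
deckcorner [403. 141.]
deckcornerL [740. 140.]
```

View pics/w2.png

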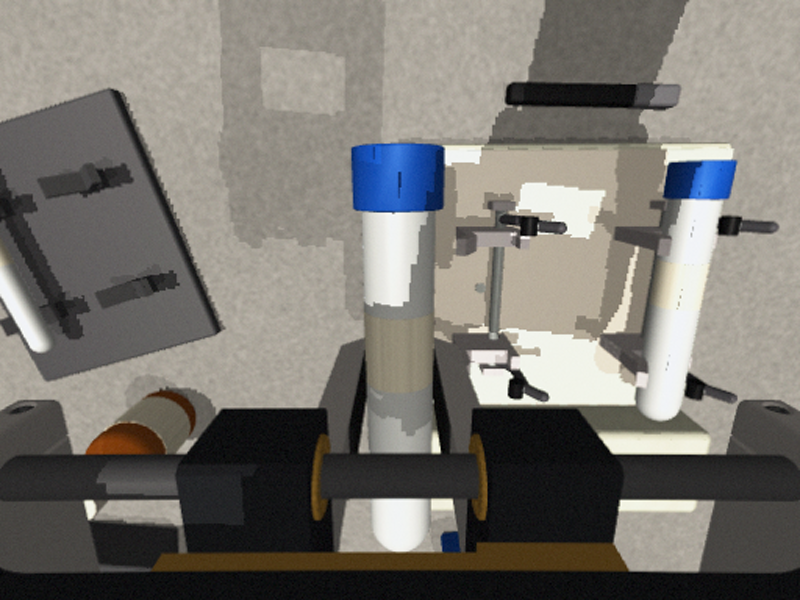

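The wrist view (800x600) shows the held tube level at column 400. The jaw tips are at (566,228) and (548,398) against predicted (565,226) and (546,398), so the right seat estimate is good to about 1 mm. I'll cross-check it against the blue caps before descending.

Run:
```python
from h import *
z=np.load("w2.npz"); c={k:z[k] for k in z.files}; im=c["color"]; hsv=cv2.cvtColor(im,cv2.COLOR_BGR2HSV)
b=cv2.inRange(hsv,(105,140,40),(130,255,255)); k,l,s,ce=cv2.connectedComponentsWithStats(b)
S=np.array([587.5,134.5]); th=np.radians(2.5); u=np.array([np.cos(th),np.sin(th)]); v=np.array([-u[1],u[0]])
for i in range(1,k):
    if s[i,4]<300: continue
    h=204.7 if ce[i][0]<350 else 95
    rows=range(s[i,1]+6,s[i,1]+s[i,3]-5)
    m=[]
    for r in rows:
        x=np.flatnonzero(l[r]==i); m.append([(x.min()+x.max())/2,r])
    P=onz(c,m,h)[:,:2]; print(s[i],"axis across, rel seat:",((P-S)@v).mean().round(2),"along",((P-S)@u).mean().round(1))
    e=onz(c,[[ce[i][0],s[i,1]],[ce[i][0],s[i,1]+s[i,3]]],h)[:,:2]; print(" cap ends along",((e-S)@u).round(1))
print("tcp rel seat across",(np.array([589.5,71.7])-S)@v,"along",(np.array([589.5,71.7])-S)@u)
# white body of both tubes
g=im.astype(int)
for r in(150,160,170,180,250): print(r,g[r,405:470,0].tolist() if r<200 else g[r,395:450,0].tolist())
```

```text
[ 225   92   59   44 2478] axis across, rel seat: -63.26 along -80.9
 cap ends along [-92.9 -68.5]
[ 425  103   46   24 1000] axis across, rel seat: 122.48 along -80.6
 cap ends along [-91.6 -69.4]
tcp rel seat across -62.82746709007134 along -0.7412010833793851
150 [63, 64, 67, 64, 62, 63, 62, 66, 64, 65, 62, 65, 61, 65, 63, 69, 70, 74, 70, 71, 74, 80, 100, 122, 153, 171, 186, 194, 203, 210, 218, 222, 231, 234, 239, 244, 247, 181, 243, 247, 248, 247, 247, 247, 246, 243, 243, 242, 240, 236, 234, 226, 218, 196, 136, 76, 77, 76, 75, 72, 64, 75, 82, 70, 64]
160 [115, 174, 206, 174, 113, 111, 115, 113, 112, 115, 113, 113, 109, 88, 60, 79, 118, 127, 129, 131, 133, 129, 131, 142, 181, 192, 200, 208, 217, 221, 228, 235, 239, 244, 247, 247, 247, 247, 247, 247, 247, 247, 246, 244, 242, 242, 239, 237, 233, 224, 214, 179, 155, 152, 154, 153, 147, 149, 147, 156, 153, 156, 156, 154, 150]
170 [207, 164, 108, 113, 112, 114, 115, 112, 112, 113, 112, 109, 86, 54, 66, 79, 90, 96, 115, 129, 141, 156, 170, 179, 184, 190, 200, 210, 221, 223, 229, 234, 231, 231, 235, 236, 237, 237, 240, 237, 238, 237, 237, 235, 231, 229, 226, 220, 191, 161, 149, 151, 152, 153, 154, 151, 152, 153, 154, 153, 160, 164, 162, 158, 153]
180 [114, 113, 113, 113, 109, 113, 113, 114, 111, 114, 101, 68, 62, 73, 82, 92, 112, 128, 133, 151, 168, 175, 186, 190, 198, 206, 218, 224, 229, 235, 232, 231, 235, 237, 236, 237, 239, 237, 238, 239, 237, 235, 231, 228, 226, 219, 193, 158, 154, 148, 150, 151, 150, 154, 150, 153, 144, 145, 146, 151, 152, 154, 154, 156, 155]
250 [233, 233, 234, 234, 234, 234, 232, 234, 234, 233, 233, 196, 95, 101, 117, 132, 150, 165, 176, 191, 201, 209, 217, 226, 228, 234, 236, 238, 242, 244, 246, 246, 247, 246, 245, 243, 243, 241, 240, 236, 234, 225, 191, 65, 19, 10, 14, 16, 15, 17, 30, 28, 28, 15, 19]
```

```bash
python3 -m inch '[[1,[0,0.032,0],[0,0,0]],[1,[0,0.0327,0],[0,0,0]],[1,[0,0,0.03],[0,0,0]],[1,[0,0,0.02],[0,0,0]],[1,[0,0,0.01],[0,0,0]],[1,[0,0,0.004],[0,0,0]],[1,[0,0,0],[0,0,0]],[1,[0,0,0],[0,0,0]],[1,[0,0,0],[0,0,0]]]'
python3 - <<'E'
from h import *
c=viewer.camera("wrist"); im=c["color"]; cv2.imwrite("pics/w3.png",cv2.resize(im,(800,600),interpolation=cv2.INTER_CUBIC))
s=robot.get_state(); print(s["force"].round(2),s["ft_torque"].round(2),s["ee_pos"].round(1))
E
```

```text
t: 7.0
ee_pos: [587.4, 137.3, 123.3]
tcp_rot: [-0.072, 3.139, 0.0]
force: [0.5, 0.2, -0.7]
gripper_width: 27.2
gripper_force: 30.0
[ 0.44 -0.65 -1.  ] [ 0.08 -0.02 -0.04] [587.3 137.3 123.1]
```

View pics/w3.png

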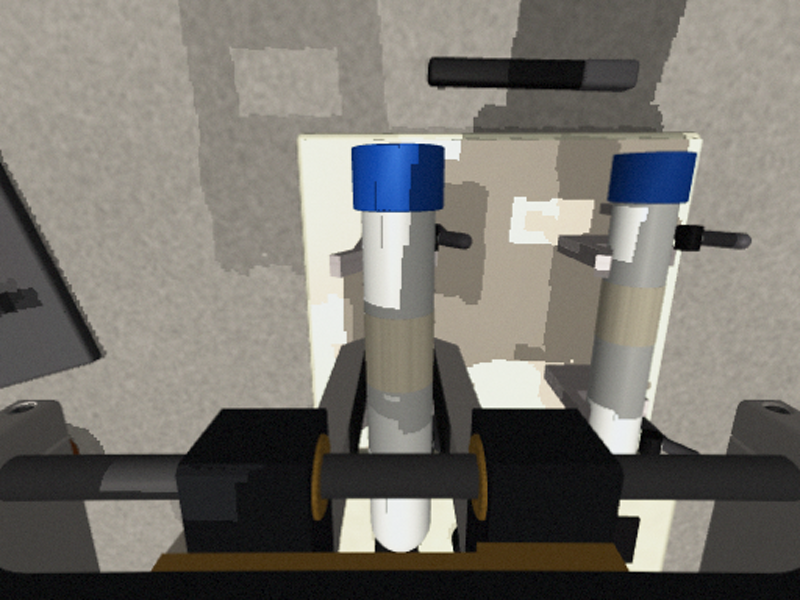

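The held tube is above the right clip at column 399. The deck's front corners are at (299,137) and (700,135), and the jaw tips are at (470,241) for the right clip and (748,241) for the left. Computing the residual offset from these.

Run:
```python
from h import *
c=viewer.camera("wrist"); im=c["color"]
s=robot.get_state(); t=s["ee_pos"][:2]; Rt=R.from_rotvec(s["tcp_rot"]).as_matrix(); u=-Rt[:2,0]; v=Rt[:2,1]
f=lambda px,z:(lambda P:(((P-t)@v).round(2),((P-t)@u).round(2)))(onz(c,[np.array(px)/1.5625-.2],z)[0,:2])
print("deck corners",f((299,136),45),f((700,134),45))
print("jaw tips",f((471,241),122),f((749,241),122))
print("prong outer/inner",f((331,258),119),f((358,258),119))
hsv=cv2.cvtColor(im,cv2.COLOR_BGR2HSV); b=cv2.inRange(hsv,(105,140,40),(130,255,255)); k,l,st,ce=cv2.connectedComponentsWithStats(b)
for i in range(1,k):
    if st[i,4]<300: continue
    h=s["ee_pos"][2]+19 if ce[i][0]<330 else 95
    m=[[(lambda x:(x.min()+x.max())/2)(np.flatnonzero(l[r]==i)),r] for r in range(st[i,1]+6,st[i,1]+st[i,3]-5)]
    P=onz(c,m,h)[:,:2]; print("cap",((P-t)@v).mean().round(2),((P-t)@u).mean().round(2))
d=onz(c,np.array([[299,136],[700,134]])/1.5625-.2,45); e=d[1]-d[0]; print("deck ang",np.degrees(np.arctan2(e[1],e[0]))-90, "tool", np.degrees(np.arctan2(u[1],u[0])))
cv2.imwrite("pics/w3c.png",cv2.resize(im[80:240,180:330],None,fx=3.7,fy=3.7,interpolation=cv2.INTER_CUBIC))
```

```text
deck corners (np.float64(-57.57), np.float64(-103.86)) (np.float64(172.17), np.float64(-104.49))
jaw tips (np.float64(31.25), np.float64(-54.23)) (np.float64(150.09), np.float64(-54.07))
prong outer/inner (np.float64(-30.13), np.float64(-46.22)) (np.float64(-18.12), np.float64(-46.23))
cap -0.48 -80.08
cap 119.88 -80.07
deck ang 2.7956902353608655 tool 2.639100925955642
```

View pics/w3c.png

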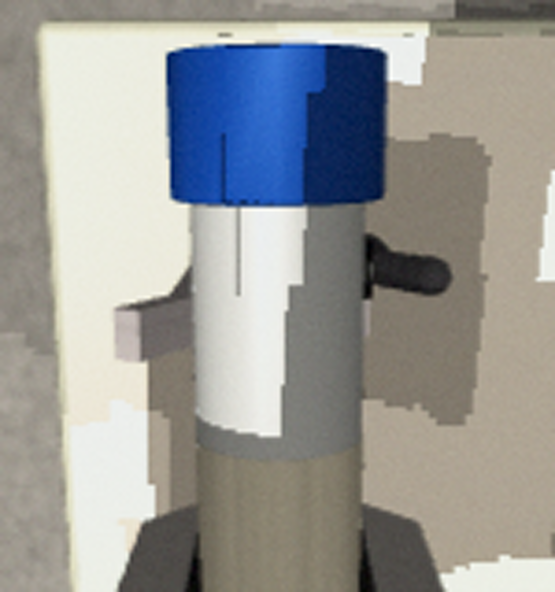

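```bash
python3 -m inch '[[1,[0,0.0005,0],[0,0,0]],[1,[0,0,0.005],[0,0,0]],[1,[0,0,0.005],[0,0,0]],[1,[0,0,0.004],[0,0,0]],[1,[0,0,0.003],[0,0,0]],[1,[0,0,0],[0,0,0]],[1,[0,0,0],[0,0,0]],[1,[0,0,0],[0,0,0]]]' 45
python3 -c "
from h import *
s=robot.get_state(); print(s['force'].round(2),s['ft_torque'].round(2),s['ee_pos'].round(1))"
```

```text
t: 7.9
ee_pos: [586.7, 138.0, 105.2]
tcp_rot: [-0.073, 3.14, 0.0]
force: [0.6, 0.8, -0.9]
gripper_width: 27.1
gripper_force: 45.0
[ 0.59  0.83 -0.92] [ 0.08 -0.03 -0.01] [586.7 138.  105.2]
```

```bash
python3 -m inch '[[1,[0,0,0.003],[0,0,0]],[1,[0,0,0.003],[0,0,0]],[1,[0,0,0.003],[0,0,0]],[1,[0,0,0.003],[0,0,0]],[1,[0,0,0],[0,0,0]]]'
python3 -m inch '[[1,[0,0,0.003],[0,0,0]],[1,[0,0,0.003],[0,0,0]],[1,[0,0,0],[0,0,0]]]'
python3 -c "
from h import *
s=robot.get_state(); print(s['force'].round(2),s['ft_torque'].round(2),s['ee_pos'].round(1))"
```

```text
t: 8.4
ee_pos: [588.4, 136.5, 94.4]
tcp_rot: [-0.072, 3.136, -0.004]
force: [1.7, -4.9, 2.9]
gripper_width: 27.0
gripper_force: 45.0
t: 8.7
ee_pos: [588.2, 136.3, 87.8]
tcp_rot: [-0.072, 3.137, -0.005]
force: [2.6, -5.8, 0.1]
gripper_width: 27.1
gripper_force: 45.0
[ 2.57 -5.79  0.05] [-1.   -0.59 -0.17] [588.2 136.3  87.8]
```

```bash
python3 -m inch '[[1,[0,0,0.003],[0,0,0]],[1,[0,0,0.003],[0,0,0]],[1,[0,0,0.002],[0,0,0]],[1,[0,0,0],[0,0,0]],[1,[0,0,0],[0,0,0]]]'
python3 -m inch '[[1,[0,0,0.002],[0,0,0]],[1,[0,0,0.001],[0,0,0]],[1,[0,0,0],[0,0,0]],[1,[0,0,0],[0,0,0]]]'
python3 -c "
from h import *
s=robot.get_state(); print(s['force'].round(2),s['ft_torque'].round(2),s['ee_pos'].round(1))"
```

```text
t: 9.2
ee_pos: [586.9, 136.7, 78.6]
tcp_rot: [-0.072, 3.14, -0.003]
force: [2.5, -4.8, -3.1]
gripper_width: 27.2
gripper_force: 45.0
t: 9.6
ee_pos: [586.8, 137.0, 76.3]
tcp_rot: [-0.072, 3.141, -0.003]
force: [-0.1, -6.0, 0.9]
gripper_width: 27.4
gripper_force: 45.0
[-0.07 -5.96  0.92] [-1.    0.03 -0.19] [586.8 137.   76.3]
```

```bash
python3 -m inch '[[1,[0,-0.0005,0.001],[0,0,0]],[1,[0,0,0],[0,0,0]],[1,[0,0,0],[0,0,0]]]'
python3 -m inch '[[1,[0,0,0.001],[0,0,0]],[1,[0,0,0],[0,0,0]],[1,[0,0,0],[0,0,0]]]'
python3 -c "
from h import *
s=robot.get_state(); print(s['force'].round(2),s['ft_torque'].round(2),s['ee_pos'].round(1))"
```

```text
t: 9.9
ee_pos: [586.8, 136.9, 76.3]
tcp_rot: [0.072, -3.141, 0.002]
force: [-2.8, -4.9, 7.3]
gripper_width: 27.1
gripper_force: 45.0
t: 10.2
ee_pos: [586.9, 136.9, 76.2]
tcp_rot: [0.072, -3.141, 0.002]
force: [-5.9, -4.8, 11.4]
gripper_width: 26.7
gripper_force: 45.0
[-5.86 -4.76 11.41] [-0.87  1.04 -0.19] [586.9 136.9  76.2]
```

```bash
python3 -m inch '[[0.5,[0,0,0],[0,0,0]],[0.5,[0,0,0],[0,0,0]],[0.5,[0,0,0],[0,0,0]],[0.5,[0,0,0],[0,0,0]],[0.5,[0,0,0],[0,0,0]],[0.5,[0,0,-0.01],[0,0,0]],[0.5,[0,0,-0.02],[0,0,0]],[0.5,[0,0,-0.03],[0,0,0]],[0.5,[0,0,-0.04],[0,0,0]],[0.5,[0.01,0,-0.04],[0,0,0]],[0.5,[0.04,0,0],[0,0,0]],[0.5,[0.04,0,0],[0,0,0]],[0.5,[0.04,0,0],[0,0,0]],[0.5,[0,0,0],[0,0,0]],[0.5,[0,0,0],[0,0,0]],[0.5,[0,0,0],[0,0,0]]]'
python3 - <<'E'
from h import *
c=viewer.camera("side"); cv2.imwrite("pics/s4.png",cv2.resize(c["color"][100:210,150:300],None,fx=5,fy=5,interpolation=cv2.INTER_CUBIC))
c=viewer.camera("wrist"); im=c["color"]; cv2.imwrite("pics/w4.png",cv2.resize(im,(800,600),interpolation=cv2.INTER_CUBIC))
s=robot.get_state(); Rt=R.from_rotvec(s["tcp_rot"]).as_matrix(); u=-Rt[:2,0]; v=Rt[:2,1]; t=np.array([586.9,136.9])
for n in("wrist","top"):
  c=viewer.camera(n); im=c["color"]
  hsv=cv2.cvtColor(im,cv2.COLOR_BGR2HSV); b=cv2.inRange(hsv,(105,140,40),(130,255,255)); k,l,st,ce=cv2.connectedComponentsWithStats(b)
  for i in range(1,k):
    if st[i,4]<60: continue
    P=onz(c,[ce[i]],95)[:,:2]; print(n,st[i],((P-t)@v).mean().round(2),((P-t)@u).mean().round(2))
E
```

```text
t: 11.8
ee_pos: [457.9, 131.4, 214.9]
tcp_rot: [-0.072, 3.139, 0.0]
force: [0.3, -0.2, 0.4]
gripper_width: 46.9
gripper_force: 0.0
wrist [ 60  28  35  33 845] -176.98 -276.39
wrist [379  84  32  26 474] 148.05 -226.42
wrist [242 214  27  27 657] 0.32 -79.11
wrist [339 215  31  26 698] 119.51 -78.75
top [150  70  45  17 286] 27.73 242.73
top [366 265  12  13  94] -444.79 -295.32
top [276 269   9  12  76] -218.33 -289.14
```

View pics/w4.png

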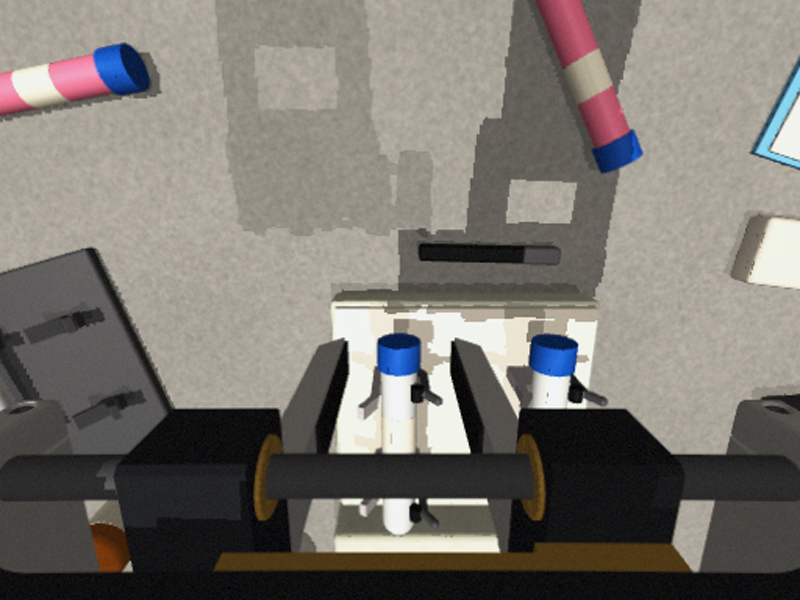

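View pics/s4.png

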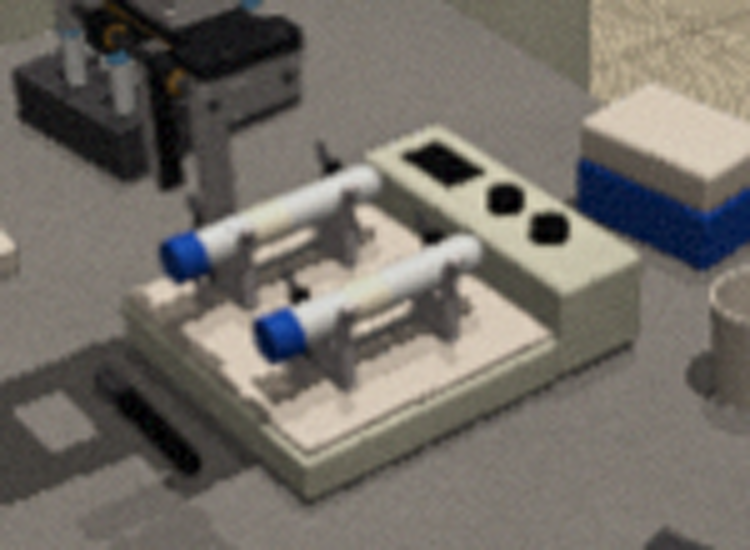

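Both views show the tube lying parallel and level with the seated one. Wrist view: caps at (399,355) and (553,355), 119.2 mm apart across and 0.4 mm apart along the clip. The black rollers are over both tubes and the gripper is clear, so I'm handing in.

```bash
python3 -m inch '[[0.5,[0,0,0],[0,0,0]],[0.5,[0,0,0],[0,0,0]]]'; python3 -c "
from workcell import workorder
print(workorder.close_job())"
```

```text
t: 12.2
ee_pos: [456.9, 131.4, 213.8]
tcp_rot: [0.072, -3.14, -0.0]
force: [0.1, -0.0, -0.7]
gripper_width: 46.9
gripper_force: 0.0
the job is handed in; nothing more can be done
None
```

The wide tube is pressed home in the mixer's right clip, cap away from the housing and released; the last pictures show it level with the other tube and the jaw rollers over it, and the job was handed in at about 12 s with no verdict returned.

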